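Draw the spring gauge's rod to its set mark and hold

ROBOT

A 6-joint arm with a two-finger parallel gripper is mounted at the origin on a cart in front of the work surface, level with it; the furniture and walls round the work are solid. World frame = base frame: x ahead of the robot, y to its left, z up, the work surface at z = 0. Lengths are in m, angles in rad, forces in N, time in s.
With the tool pointing down it reaches from about 0.35 to 0.775 m from the base axis. Payload 7.3 kg.
Tool frame: the origin (TCP) lies at the very end of the fingers, on their centre line; the grasp point (between the pads) lies behind it (env.hold_point_z is the z of the grasp point in the tool frame, in m); z points along the fingers, x is the direction in which the jaws open and shut, and the axes are right-handed (so a half turn about z gives the same grasp; the last joint's range is limited). The gripper opens to 92 mm and grips with 3 to 60 N. Pads are 19 mm wide; open, the fingers measure 130 mm over their backs; the gripper's body (75 mm by 190 mm) begins 47 mm behind the grasp point.
Start: joints at [-1.449, 0.342, 1.524, -0, 1.275, -0.146], TCP at [0.139, -0.506, 0.227] pointing down, gripper open.
Joint ranges: [-2.53, 2.53], [-0.77, 2.02], [0.04, 2.7], [-1, 4.14], [0.28, 2.66], [-3.11, 3.11]. Speed limits (rad/s): [2.57, 2.57, 3.14, 3.14, 3.14, 3.14].

INTERFACE

Orientations are given as a unit quaternion [w, x, y, z].
In Python, from rig import env, grab_frame, camera_info gives the robot as it stands.
- The arm moves only by the shell command python3 -m inch 'ROWS' [FORCE]. ROWS is JSON, a list of rows, each an object with "slide": the shift along the tool's x, y, z in units of 40 mm (1.0 is 40 mm), a list of three; "rotation": the turn, a rotation vector about the tool's x, y, z in units of 6 degrees (1.0 is 6 degrees), a list of three; "jaw": the opening, from 0 (shut) to 1 (fully open). In form: [{"slide": [tx, ty, tz], "rotation": [rx, ry, rz], "jaw": jaw}, ...]. A call has 1 to 20 rows; each row shifts and turns the commanded pose from where the row before left it, along the tool's axes as they then stand; what a row does not reach is not made up. A row lasts 1/12 s, in which the tool goes at most 41.7 mm and 7.16 degrees, less where a joint would pass 70% of its speed; a pose out of reach is approached as far as the arm can. A call is refused whole if a number of a shift passes 1 or a number of a turn 1, either way. A call with a gripper value outside its range is refused whole. The fingers move at their own pace and stop on an object; FORCE is the grip in N (left out, the last holds). Time passes only in rows, so rows that do not move let the fingers close. It gives the time, the measured TCP pose, the force and the opening at its end, in the units of the state.
- env.get_state(): the state, without advancing time (a new reading comes with each control period).
- grab_frame(name): name is "scene" or "top" or "wrist"; returns the picture (480x640x3 uint8, red, green, blue); there is no depth.
- camera_info(name): a dict with "vertical_fov" (degrees; the focal length in pixels is half the picture's height over the tangent of half this angle, whatever the lens; pixels are square), "cx", "cy" (the principal point, pixels), "T" (4x4, takes a point from camera to world coordinates). Camera axes: x right, y down, z forward; pixel columns grow to the right and rows downward; lengths in m; the calibration is good to about 2 mm. The wrist camera is an equidistant fisheye: a pixel r from the principal point sees the ray r / f radians off the axis. A picture is of the moment at which its call begins: read the wrist's pose just before it. camera_info takes no time and is no camera call; for the wrist camera it gives the pose at the moment of the call.
- env.finish_job(): hands the job in, once; it reports no verdict.
The state is a dict: "time": time; "q": joint angles; "qd": joint speeds; "tau": joint torques, N m; "ee_pos": TCP position; "tool_rot": TCP orientation; "wrist_force": force on the tool from outside, world axes, zero at the start; "torque": the same for the moment, N m; "opening": finger opening in m.
Only numpy, scipy, OpenCV 4.12 (cv2) and the standard library are available. Lean on these libraries where they do the work, as an engineer would, in place of code of your own. Each camera call takes 0.05 s, during which the arm holds its last target.

TASK

On the small spring extension gauge, press the round plunger on top fully down to its stop and let it come up again, so that the rod pops out. Then pull the rod out by its upright grip, against the spring, until its pointer is in line with the marker set on the rail, and finish while still gripping it and holding it steady there. Do not shift the marker, and leave the brass weight, the timer and the sample bottle around the gauge alone.

Things in the scene. Friction and masses are not known exactly. Their poses are not given: they have to be found in the camera images.
- gauge: Gauge fixed to the bench: aluminium base plate, 270 x 120 x 10 mm (x -210 to +60, y -52 to +68 mm), grey housing 100 x 56 mm, top 62 mm above the bench. Origin on the bench under the housing's middle. The rod comes out of the housing's front face (50 mm from the origin) along the gauge's -x; +y is the side with the scale rail; z up. Rod and plunger lie on the line y = 0.
- plunger (a joint): Travel of the plunger (m): 0 up, 0.010 down at its stop. Its spring gives 2 N at the top and 6 N at the stop and brings it back up when let go. It holds the stowed rod in by a catch, which frees the rod after about 6 mm of travel.
- plunger_top (a point): Centre of the upper face of the plunger's round black head (28 mm across, 7 mm thick), which stands on a steel stem on the housing, 25 mm behind the gauge's origin; 86 mm above the bench when up, pressed straight down.
- rod (a joint): How far the rod is out (m): 0 stowed and caught (start), about 0.034 where it rests free once popped out, 0.100 end stop. Beyond 0.034 an inner spring of 150 N/m pulls it back (5 to 9 N at the marker); let go, it springs back to 0.034.
- grip (a point): Grip point on the middle line of the black upright plate on the rod's outer end, 66 mm above the bench; moves with the rod. Plate 12 mm thick along the rod, 36 mm wide, 22 to 85 mm above the bench. Its centre is 22 mm in front of the housing when stowed, 56 mm when popped out (room for a finger before and behind). The rod behind it is 10 mm thick, top 37 mm above the bench.
- pointer (a point): Tip of the steel pointer (2.5 mm wide) that sticks out sideways from the grip plate's foot towards the rail, 36 mm above the bench; it moves with the rod. Its centre is at the same place along the rod as the grip's.
- marker (a joint): Place of the marker along the rail (m): the value that rod has when the pointer is in line with it. Between 0.065 and 0.090; held by friction, not to be moved.
- marker_line (a point): Tip of the black marker saddle (14 mm long, white line on top, with a nose 2.5 mm wide towards the pointer) on the rail beside the rod, 36 mm above the bench. Its x axis is parallel to the gauge's x axis. When the two are in line, the tips face each other 2 mm apart.
- weight_100g: Bystander: brass weight, 22 mm across, 36 mm high, beside the gauge; origin under its centre.
- bench_timer: Bystander: flat grey timer, 62 x 66 x 19 mm; origin under its centre.
- sample_bottle_2: Bystander: small bottle with a round cap, 42 mm across, 78 mm high, beside the gauge on the rail's side; origin under its centre.

How it is judged:
By the outcome, as a careful person would: the job done as asked, in the order asked, and still so for the second after the job is handed in, while the arm keeps its last pose, push and grip.
It also fails if it takes over 42 s, if anything falls off the work surface, if the arm or the gripper's body presses on something with over 40 N, if the wrist force passes 120 N, or if a joint passes its speed limit or range.

## Working session

There is one attempt and no reset: what is moved stays moved. The work goes in short steps, Python scripts to look and compute and a shell command to move; the robot and the scene stay as the last step left them, time stands still between calls to the robot, and variables do not carry over. Pictures are saved under pics/ and viewed, and the job is handed in when it is done.

```bash
mkdir -p pics; ls
python3 - <<'E'
from rig import env, grab_frame, camera_info
import cv2
s=env.get_state(); print(s); print(env.hold_point_z)
for n in ["scene","top","wrist"]:
    c=camera_info(n); print(n,c)
    cv2.imwrite(f"pics/{n}0.png",grab_frame(n)[:,:,::-1])
E
```

```text
pics
{'time': 0.0, 'q': array([-1.44899735e+00,  3.42744824e-01,  1.52501766e+00, -1.34992228e-05,
        1.27537360e+00, -1.45974944e-01]), 'qd': array([-0.00127375, -0.00187942, -0.00303262, -0.00140645,  0.00101093,
       -0.00058561]), 'tau': array([-6.70046338e-04, -4.31246102e+01, -2.44220209e+01,  7.17329420e-02,
        5.60350728e-02, -1.11402130e-04]), 'ee_pos': array([ 0.13888827, -0.5058801 ,  0.22603326]), 'tool_rot': array([-5.47730605e-04,  7.95169290e-01, -6.06387010e-01, -5.43667559e-04]), 'wrist_force': array([ 0.1364423 , -0.08477427, -0.54460402]), 'torque': array([-0.06373264, -0.08242605,  0.02319556]), 'opening': 0.09173893619829887}
-0.0188
scene {'vertical_fov': 44.15722852820006, 'cx': 314.86561253525747, 'cy': 244.01189168859824, 'T': array([[ 0.87662823, -0.36184683,  0.31715898,  0.22937527],
       [-0.48115648, -0.66384595,  0.57253558, -0.656142  ],
       [ 0.00337452, -0.65450395, -0.75605105,  0.89670277],
       [ 0.        ,  0.        ,  0.        ,  1.        ]])}
top {'vertical_fov': 55.933306156604, 'cx': 314.8420937956908, 'cy': 241.5045945407828, 'T': array([[ 0.01600323, -0.99499972,  0.09858726,  0.46357493],
       [-0.99985723, -0.0153902 ,  0.00697553, -0.07646299],
       [-0.00542337, -0.09868482, -0.99510396,  0.96054571],
       [ 0.        ,  0.        ,  0.        ,  1.        ]])}
wrist {'vertical_fov': 65.70646984690485, 'cx': 319.35214835474227, 'cy': 239.4728077004042, 'T': array([[ 0.26481281, -0.93120263, -0.25047124,  0.20693726],
       [-0.96429535, -0.25651458, -0.06583873, -0.48709761],
       [-0.00294033,  0.25896319, -0.96588271,  0.38393483],
       [ 0.        ,  0.        ,  0.        ,  1.        ]])}
```

View pics/scene0.png

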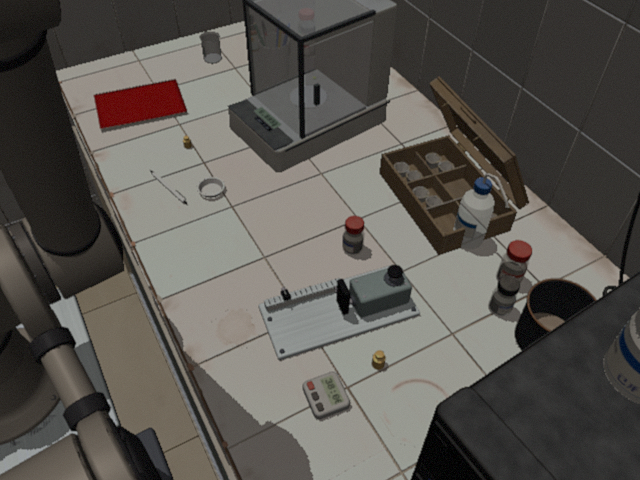

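View pics/top0.png

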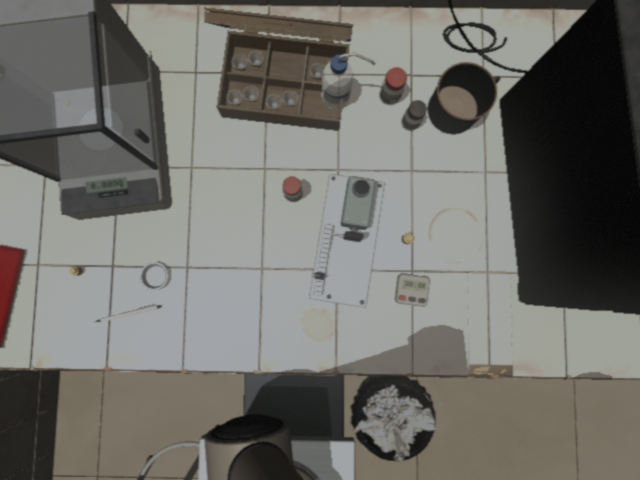

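View pics/wrist0.png

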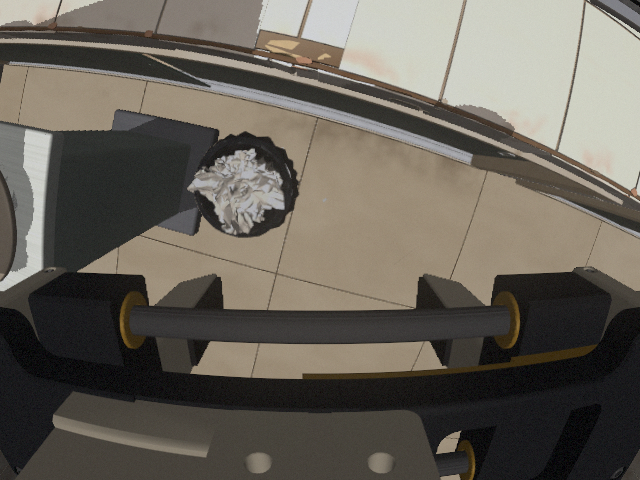

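The scene and top views show the gauge: in top, plunger at about (361,187), grip plate (354,237), marker (319,275). In scene, plunger (395,270), plate (344,296), marker (286,295). Next I'll zoom in.

```bash
cat > h.py <<'E'
import numpy as np, cv2
from rig import env, grab_frame, camera_info
def ray(n,u,v,c=None):
    c=c or camera_info(n); T=c["T"]; f=240/np.tan(np.radians(c["vertical_fov"]/2))
    d=np.array([u-c["cx"],v-c["cy"]])
    if n=="wrist":
        r=np.hypot(*d); th=r/f; k=np.sin(th)/r if r>0 else 0
        d=np.array([d[0]*k,d[1]*k,np.cos(th)])
    else: d=np.array([d[0]/f,d[1]/f,1])
    d=T[:3,:3]@d; return T[:3,3],d/np.linalg.norm(d)
def onz(n,u,v,z,c=None):
    o,d=ray(n,u,v,c); return o+d*(z-o[2])/d[2]
def tri(a,b):
    (o1,d1),(o2,d2)=a,b
    s=np.linalg.lstsq(np.c_[d1,-d2],o2-o1,rcond=None)[0]
    p,q=o1+s[0]*d1,o2+s[1]*d2; return (p+q)/2,np.linalg.norm(p-q)
E
python3 - <<'E'
import cv2
a=cv2.imread("pics/top0.png")[165:315,290:450]
b=cv2.imread("pics/scene0.png")[250:370,250:430]
cv2.imwrite("pics/ct.png",cv2.resize(a,None,fx=4,fy=4,interpolation=cv2.INTER_NEAREST))
cv2.imwrite("pics/cs.png",cv2.resize(b,None,fx=4,fy=4,interpolation=cv2.INTER_NEAREST))
E
```

```text
(no output)
```

View pics/ct.png

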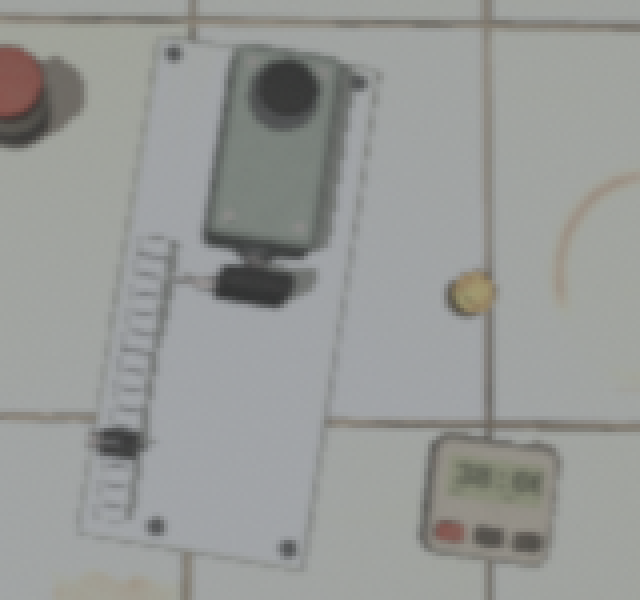

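View pics/cs.png

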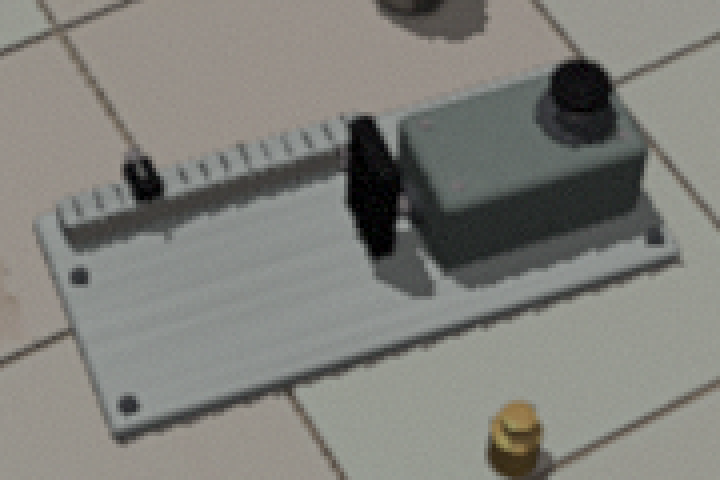

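Run:
```python
from h import *
P=[onz("top",290+x/4,165+y/4,.01)[:2] for x,y in [(163,38),(380,73),(303,568),(79,531)]]
Q=np.array([(60,68),(60,-52),(-210,-52),(-210,68)])/1e3
P=np.array(P); print(P)
pc,qc=P.mean(0),Q.mean(0)
a=Q-qc;b=P-pc
th=np.arctan2((a[:,0]*b[:,1]-a[:,1]*b[:,0]).sum(),(a*b).sum())
R=np.array([[np.cos(th),-np.sin(th)],[np.sin(th),np.cos(th)]]);t=pc-R@qc
print("th",np.degrees(th),"origin",t,"res",(Q@R.T+t-P)*1e3)
print("plunger pred",R@[.025,0]+t,"top",onz("top",290+286/4,165+87/4,.086),"scene",onz("scene",250+582/4,250+78/4,.086))
print(tri(ray("top",290+286/4,165+87/4),ray("scene",250+582/4,250+78/4)))
g=onz("top",290+119/4,165+442/4,.04); print("marker",g,R.T@(g[:2]-t))
g=onz("top",290+203/4,165+283/4,.036); print("pointer",g,R.T@(g[:2]-t))
s=env.get_state(); 
from scipy.spatial.transform import Rotation as Ro
M=Ro.from_quat(s["tool_rot"],scalar_first=True).as_matrix();print(M)
```

```text
[[ 0.70264599 -0.10159836]
 [ 0.68525908 -0.21783477]
 [ 0.42236855 -0.1779764 ]
 [ 0.43960174 -0.06105877]]
th -8.650961876689237 origin [ 0.63541224 -0.15880717] res [[ 2.31183324  0.99267102]
 [ 1.64897903 -1.40567293]
 [-2.38869671 -0.65206337]
 [-1.57211556  1.06506529]]
plunger pred [ 0.66012782 -0.16256753] top [ 0.65984536 -0.1603596   0.086     ] scene [ 0.66487324 -0.1613467   0.086     ]
(array([ 0.66193152, -0.16128451,  0.08688703]), np.float64(0.00485448220122387))
marker [ 0.48554448 -0.08108911  0.04      ] [-0.15985266  0.05429153]
pointer [ 0.56789246 -0.12308988  0.036     ] [-0.07212402  0.02515496]
[[ 2.64612685e-01 -9.64354756e-01 -1.75894046e-04]
 [-9.64354110e-01 -2.64612713e-01  1.12400936e-03]
 [-1.13048758e-03 -1.27802990e-04 -9.99999353e-01]]
```

```bash
python3 -m inch '[{"slide":[0,0,0],"rotation":[0,0,-1],"jaw":0},{"slide":[0,0,0],"rotation":[0,0,-1],"jaw":0},{"slide":[0,0,0],"rotation":[0,0,-1],"jaw":0},{"slide":[0,0,0],"rotation":[0,0,-1],"jaw":0},{"slide":[0,0,0],"rotation":[0,0,-1],"jaw":0},{"slide":[0,0,0],"rotation":[0,0,-1],"jaw":0},{"slide":[0,0,0],"rotation":[0,0,-1],"jaw":0},{"slide":[0,0,0],"rotation":[0,0,-1],"jaw":0},{"slide":[0,0,0],"rotation":[0,0,-1],"jaw":0},{"slide":[0,0,0],"rotation":[0,0,-1],"jaw":0},{"slide":[0,0,0],"rotation":[0,0,-1],"jaw":0}]' 20
python3 -m inch '[{"slide":[0.45,-0.8,0],"rotation":[0,0,0],"jaw":0},{"slide":[0.45,-0.8,0],"rotation":[0,0,0],"jaw":0},{"slide":[0.45,-0.8,0],"rotation":[0,0,0],"jaw":0},{"slide":[0.45,-0.8,0],"rotation":[0,0,0],"jaw":0},{"slide":[0.45,-0.8,0],"rotation":[0,0,0],"jaw":0},{"slide":[0.45,-0.8,0],"rotation":[0,0,0],"jaw":0},{"slide":[0.45,-0.8,0],"rotation":[0,0,0],"jaw":0},{"slide":[0.45,-0.8,0],"rotation":[0,0,0],"jaw":0},{"slide":[0,0,0],"rotation":[0,0,0],"jaw":0},{"slide":[0,0,0],"rotation":[0,0,0],"jaw":0}]'
cat >> h.py <<'E'
TH=np.radians(-8.65); O=np.array([.6354,-.1588])
def rep(tgt=None):
    from scipy.spatial.transform import Rotation as Ro
    s=env.get_state(); M=Ro.from_quat(s["tool_rot"],scalar_first=True).as_matrix()
    print("t",s["time"],"p",s["ee_pos"].round(4),"F",s["wrist_force"].round(2),"op",round(s["opening"],4),"xang",np.degrees(np.arctan2(M[1,0],M[0,0])).round(2),"z",M[:,2].round(3))
    if tgt is not None: print("slide units",(M.T@(np.array(tgt)-s["ee_pos"])/.04).round(3))
    return s,M
E
python3 -c "
from h import *
rep([.661,-.161,.15])"
```

```text
time: 1.07
ee_pos: [0.1389, -0.5061, 0.2265]
tool_rot: [-0.0, 0.997, -0.073, -0.0]
wrist_force: [-0.3, -0.4, 0.4]
opening: 0.023
time: 1.9
ee_pos: [0.3206, -0.2735, 0.2267]
tool_rot: [0.0, 0.997, -0.073, -0.0]
wrist_force: [-0.1, -0.1, -0.2]
opening: 0.0005
t 1.9 p [ 0.3206 -0.2735  0.2267] F [-0.1  -0.13 -0.18] op 0.0005 xang -8.41 z [-0. -0. -1.]
slide units [ 8.007 -4.027  1.916]
```

```bash
python3 -m inch '[{"slide":[0.8,-0.4,0.1],"rotation":[0,0,0],"jaw":0},{"slide":[0.8,-0.4,0.1],"rotation":[0,0,0],"jaw":0},{"slide":[0.8,-0.4,0.1],"rotation":[0,0,0],"jaw":0},{"slide":[0.8,-0.4,0.1],"rotation":[0,0,0],"jaw":0},{"slide":[0.8,-0.4,0.1],"rotation":[0,0,0],"jaw":0},{"slide":[0.8,-0.4,0.1],"rotation":[0,0,0],"jaw":0},{"slide":[0.8,-0.4,0.1],"rotation":[0,0,0],"jaw":0},{"slide":[0.8,-0.4,0.1],"rotation":[0,0,0],"jaw":0},{"slide":[0.8,-0.4,0.1],"rotation":[0,0,0],"jaw":0},{"slide":[0.8,-0.4,0.1],"rotation":[0,0,0],"jaw":0},{"slide":[0,0,0],"rotation":[0,0,0],"jaw":0},{"slide":[0,0,0],"rotation":[0,0,0],"jaw":0}]'
python3 - <<'E'
from h import *
rep([.661,-.161,.10])
c=camera_info("wrist");im=grab_frame("wrist"); cv2.imwrite("pics/w1.png",im[:,:,::-1])
print(c["T"])
cv2.imwrite("pics/s1.png",grab_frame("scene")[:,:,::-1])
E
```

```text
time: 2.9
ee_pos: [0.6606, -0.1657, 0.1842]
tool_rot: [-0.0, 0.997, -0.075, -0.001]
wrist_force: [-1.0, -0.2, -0.2]
opening: 0.0006
t 2.9 p [ 0.6606 -0.1657  0.1842] F [-1.01 -0.15 -0.22] op 0.0006 xang -8.64 z [-0.003  0.    -1.   ]
slide units [-0.003 -0.119  2.106]
[[ 0.98867825 -0.14410022 -0.04183843  0.67241234]
 [-0.1500146  -0.95538548 -0.25442916 -0.09636439]
 [-0.00330853  0.25782495 -0.96618598  0.34203625]
 [ 0.          0.          0.          1.        ]]
```

View pics/w1.png

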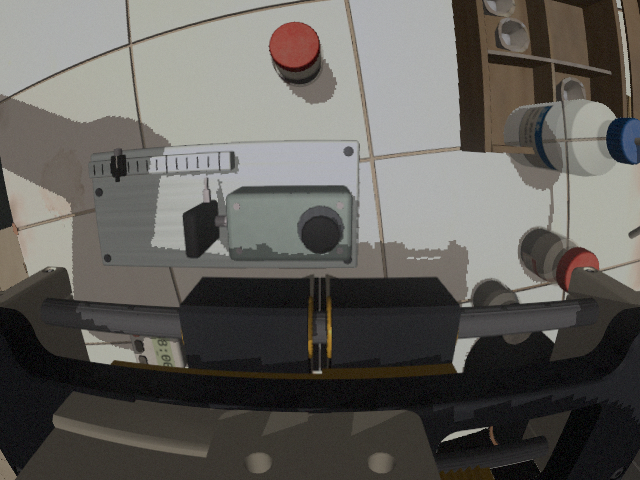

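View pics/s1.png

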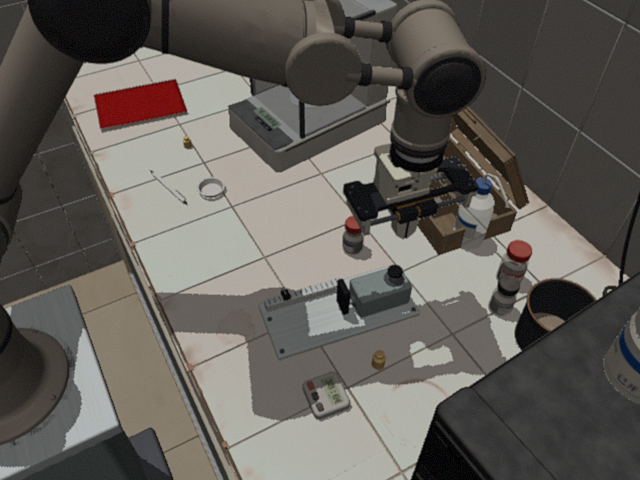

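The wrist view shows the plunger head centred at about (320,229). Pointer tip is near (206,180), the marker nose near (118,180), and the plate corners near (357,141), (357,266), (104,264) and (90,155).

Run:
```python
from h import *
im=cv2.imread("pics/w1.png")
cv2.imwrite("pics/w1c.png",cv2.resize(im[135:275,85:285],None,fx=4,fy=4,interpolation=cv2.INTER_CUBIC))
g=im[200:262,290:350].max(2); m=(g<60).astype(np.uint8)
n,l,st,ce=cv2.connectedComponentsWithStats(m); i=1+st[1:,4].argmax(); print(st[i],ce[i]+[290,200])
u,v=ce[i]+[290,200]
T=np.array([[ 0.98867825,-0.14410022,-0.04183843,0.67241234],[-0.1500146,-0.95538548,-0.25442916,-0.09636439],[-0.00330853,0.25782495,-0.96618598,0.34203625],[0,0,0,1]])
c=camera_info("wrist"); print(abs(c["T"]-T).max()); 
print("plunger",onz("wrist",u,v,.084,c))
P=np.array([onz("wrist",x,y,.01,c)[:2] for x,y in [(358,140),(358,266),(103,265),(90,155)]])
Q=np.array([(60,68),(60,-52),(-210,-52),(-210,68)])/1e3
pc,qc=P.mean(0),Q.mean(0);a=Q-qc;b=P-pc
th=np.arctan2((a[:,0]*b[:,1]-a[:,1]*b[:,0]).sum(),(a*b).sum())
R=np.array([[np.cos(th),-np.sin(th)],[np.sin(th),np.cos(th)]]);t=pc-R@qc
print("th",np.degrees(th),"origin",t,"res",(Q@R.T+t-P)*1e3,"pl",R@[.025,0]+t)
```

```text
[  11   15   41   39 1200] [320.89416667 233.84666667]
0.0019903051615047795
plunger [ 0.6618348  -0.16161383  0.084     ]
th -8.141561968351434 origin [ 0.63703701 -0.15748804] res [[ 1.15490434  1.01585557]
 [-0.34071737 -0.89593034]
 [-0.49146395 -1.20297996]
 [-0.32272302  1.08305473]] pl [ 0.66178504 -0.16102852]
```

View pics/w1c.png

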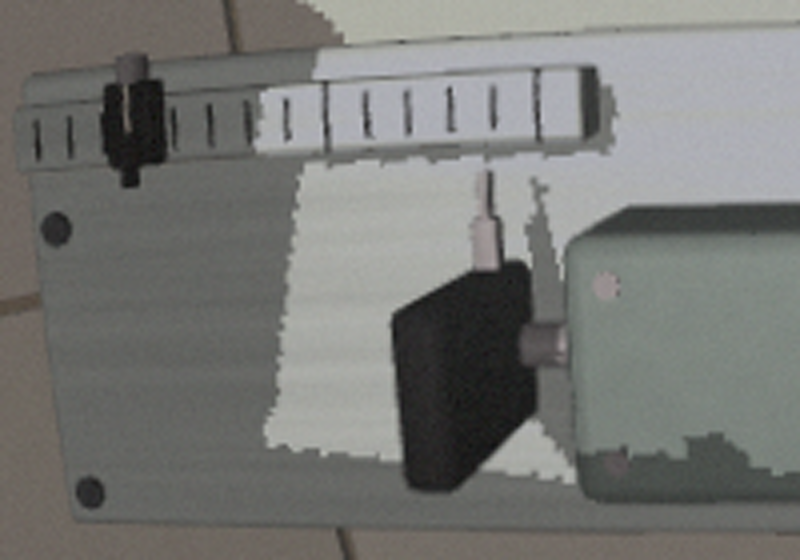

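```bash
python3 -c "
from h import *
a=onz('wrist',117.5,181.75,.036);b=onz('wrist',206.25,178,.036);d=(b-a)[:2];print(a,b,np.linalg.norm(d),d@[np.cos(TH),np.sin(TH)])"
python3 -m inch '[{"slide":[0.02,-0.06,0.5],"rotation":[0,0,0],"jaw":0},{"slide":[0.02,-0.06,0.5],"rotation":[0,0,0],"jaw":0},{"slide":[0,0,0.5],"rotation":[0,0,0],"jaw":0},{"slide":[0,0,0.4],"rotation":[0,0,0],"jaw":0},{"slide":[0,0,0.25],"rotation":[0,0,0],"jaw":0},{"slide":[0,0,0],"rotation":[0,0,0],"jaw":0},{"slide":[0,0,0],"rotation":[0,0,0],"jaw":0},{"slide":[0,0,0],"rotation":[0,0,0],"jaw":0}]'
python3 - <<'E'
from h import *
rep([.662,-.161,.076])
c=camera_info("wrist");im=grab_frame("wrist"); cv2.imwrite("pics/w2.png",im[:,:,::-1])
im=grab_frame("scene")[:,:,::-1];cv2.imwrite("pics/s2.png",cv2.resize(im[150:350,230:470],None,fx=3,fy=3))
E
```

```text
[ 0.48278364 -0.09582456  0.036     ] [ 0.57076302 -0.10989266  0.036     ] 0.0890970458202528 0.08909448016837057
time: 3.67
ee_pos: [0.663, -0.1612, 0.1024]
tool_rot: [0.0, 0.997, -0.076, 0.001]
wrist_force: [0.1, 0.2, 0.5]
opening: 0.0003
t 3.6667 p [ 0.663  -0.1612  0.1024] F [0.13 0.22 0.47] op 0.0003 xang -8.7 z [ 0.002 -0.001 -1.   ]
slide units [-0.028 -0.002  0.661]
```

View pics/s2.png

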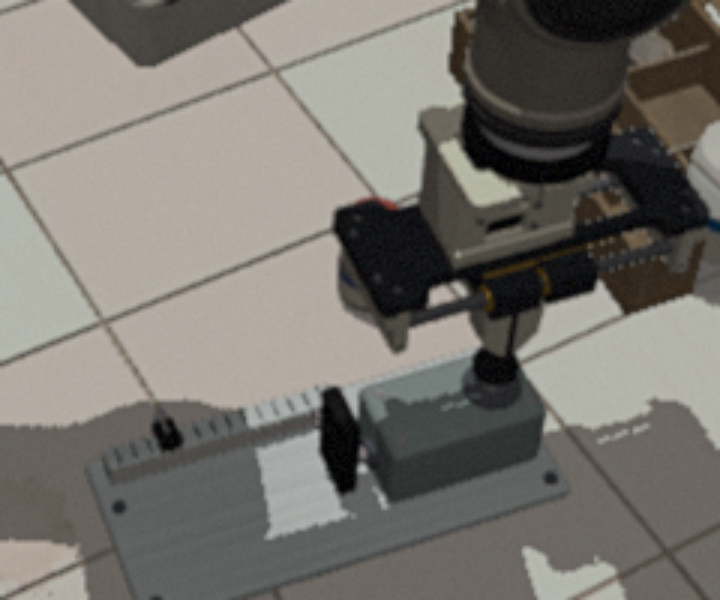

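View pics/w2.png

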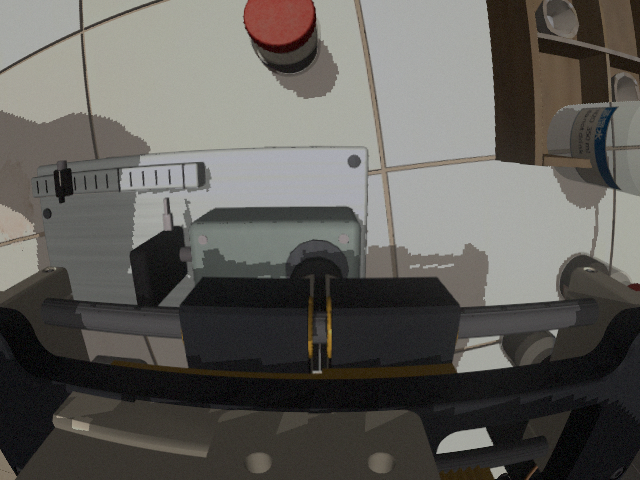

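The tip sits centred above the plunger in both views. Next is pressing.

```bash
python3 -m inch '[{"slide":[-0.02,0,0.2],"rotation":[0,0,0],"jaw":0},{"slide":[0,0,0.15],"rotation":[0,0,0],"jaw":0},{"slide":[0,0,0.1],"rotation":[0,0,0],"jaw":0},{"slide":[0,0,0.1],"rotation":[0,0,0],"jaw":0},{"slide":[0,0,0.08],"rotation":[0,0,0],"jaw":0},{"slide":[0,0,0],"rotation":[0,0,0],"jaw":0},{"slide":[0,0,0],"rotation":[0,0,0],"jaw":0}]'
python3 -c "
from h import *
rep([.662,-.161,.076])"
```

```text
time: 4.35
ee_pos: [0.6621, -0.1603, 0.0762]
tool_rot: [0.0, 0.997, -0.075, 0.001]
wrist_force: [-1.7, 0.4, 7.0]
opening: 0.0007
t 4.35 p [ 0.6621 -0.1603  0.0762] F [-1.66  0.37  6.96] op 0.0007 xang -8.65 z [ 0.001 -0.001 -1.   ]
slide units [-0.     0.017  0.006]
```

```bash
python3 -m inch '[{"slide":[0,0,0.04],"rotation":[0,0,0],"jaw":0},{"slide":[0,0,0.03],"rotation":[0,0,0],"jaw":0},{"slide":[0,0,0],"rotation":[0,0,0],"jaw":0},{"slide":[0,0,0],"rotation":[0,0,0],"jaw":0}]'
python3 -c "
from h import *
rep([.662,-.161,.076])
im=grab_frame('wrist'); cv2.imwrite('pics/w3.png',im[:,:,::-1])"
```

```text
time: 4.68
ee_pos: [0.6625, -0.1604, 0.076]
tool_rot: [0.001, 0.997, -0.075, 0.001]
wrist_force: [-5.1, 2.2, 19.5]
opening: 0.0003
t 4.6833 p [ 0.6625 -0.1604  0.076 ] F [-5.06  2.21 19.5 ] op 0.0003 xang -8.64 z [ 0.003 -0.001 -1.   ]
slide units [-0.01   0.016 -0.001]
```

View pics/w3.png

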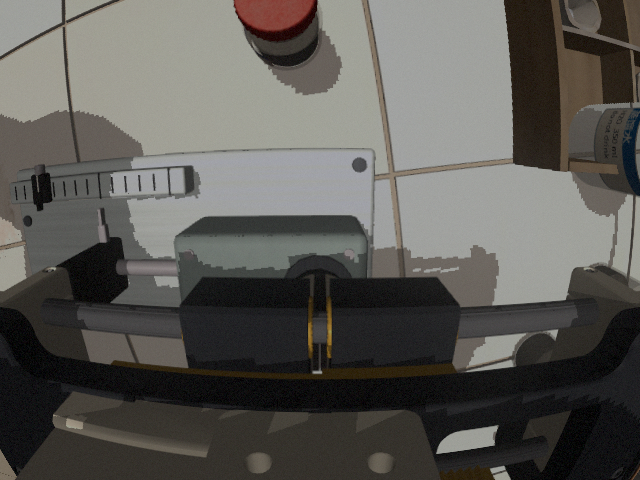

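The plunger is at its stop: 19.5 N with z unchanged at 0.076. The rod has popped out, with the pointer now at (101,225). Now lift and move over the grip.

```bash
python3 -m inch '[{"slide":[0,0,-0.4],"rotation":[0,0,0],"jaw":0},{"slide":[0,0,-0.7],"rotation":[0,0,0],"jaw":0},{"slide":[0,0,-0.7],"rotation":[0,0,0],"jaw":0},{"slide":[-0.3,0,-0.4],"rotation":[0,0,0],"jaw":0.3},{"slide":[-0.6,0,0],"rotation":[0,0,0],"jaw":0.55},{"slide":[-0.7,0,0],"rotation":[0,0,0],"jaw":0.55},{"slide":[-0.7,0,0],"rotation":[0,0,0],"jaw":0.55},{"slide":[-0.6,0,0],"rotation":[0,0,0],"jaw":0.55},{"slide":[-0.38,0,0],"rotation":[0,0,0],"jaw":0.55},{"slide":[0,0,0],"rotation":[0,0,0],"jaw":0.55},{"slide":[0,0,0],"rotation":[0,0,0],"jaw":0.55}]'
python3 - <<'E'
from h import *
rep(); print(camera_info("wrist")["T"].tolist())
im=grab_frame("wrist"); cv2.imwrite("pics/w4.png",im[:,:,::-1])
im=grab_frame("scene")[:,:,::-1];cv2.imwrite("pics/s4.png",cv2.resize(im[150:350,230:470],None,fx=3,fy=3))
E
```

```text
time: 5.65
ee_pos: [0.532, -0.1405, 0.1608]
tool_rot: [0.0, 0.997, -0.076, 0.0]
wrist_force: [-0.2, -0.4, -0.3]
opening: 0.0485
t 5.65 p [ 0.532  -0.1405  0.1608] F [-0.16 -0.4  -0.28] op 0.0485 xang -8.67 z [ 0. -0. -1.]
[[0.9886008812550151, -0.1454253424776948, -0.03898419355391891, 0.5433346735565007], [-0.15055986994859674, -0.9551473784822823, -0.25500041360649234, -0.07103642320805499], [-0.0001521277945935714, 0.257963088723301, -0.9661547607466754, 0.3185848638572901], [0.0, 0.0, 0.0, 1.0]]
```

View pics/w4.png

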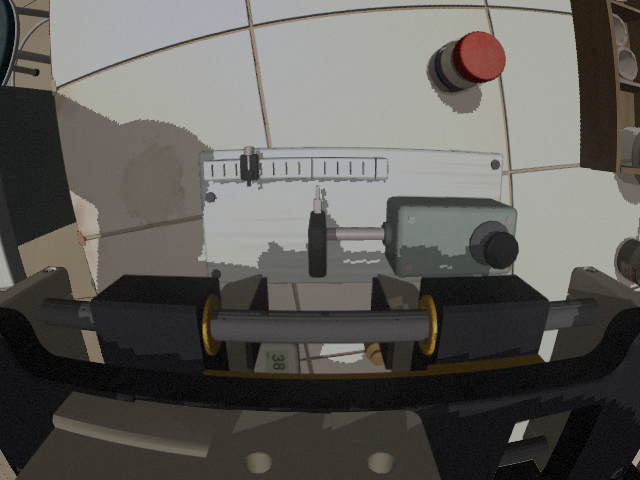

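View pics/s4.png

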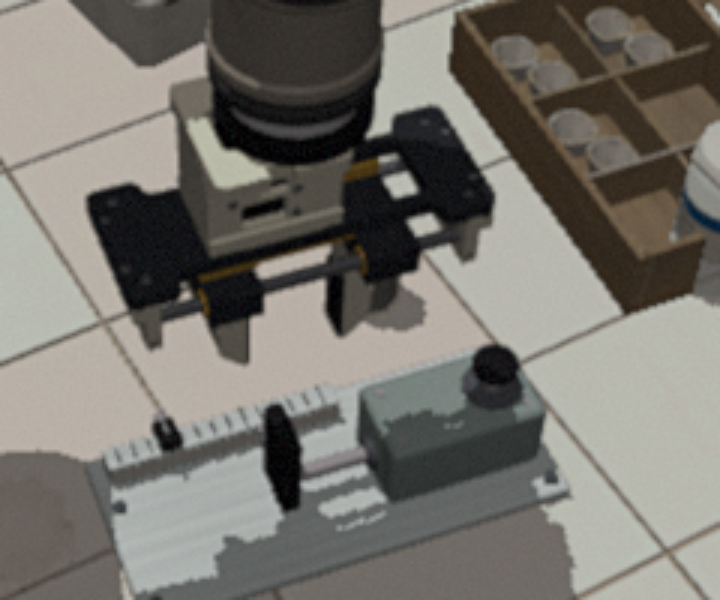

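The rod is out (pointer tip at about (318,187), marker nose at (249,185)), the plunger is back up, and the plate at column 317 is centred between the fingers.

```bash
python3 - <<'E'
from h import *
a=onz('wrist',249.5,185,.036);b=onz('wrist',318,187,.036);d=(b-a)[:2];print(a,b,d@[np.cos(TH),np.sin(TH)])
print(onz('wrist',317,250,.085))
im=cv2.imread("pics/w4.png");cv2.imwrite("pics/w4c.png",cv2.resize(im[140:290,210:410],None,fx=4,fy=4,interpolation=cv2.INTER_CUBIC))
E
python3 -m inch '[{"slide":[0,0,0.4],"rotation":[0,0,0],"jaw":0.55},{"slide":[0,0,0.5],"rotation":[0,0,0],"jaw":0.55},{"slide":[0,0,0.5],"rotation":[0,0,0],"jaw":0.55},{"slide":[0,0,0.5],"rotation":[0,0,0],"jaw":0.55},{"slide":[0,0,0.5],"rotation":[0,0,0],"jaw":0.55},{"slide":[0,0,0.35],"rotation":[0,0,0],"jaw":0.55},{"slide":[0,0,0.1],"rotation":[0,0,0],"jaw":0.55},{"slide":[0,0,0],"rotation":[0,0,0],"jaw":0.55},{"slide":[0,0,0],"rotation":[0,0,0],"jaw":0.55}]'
python3 - <<'E'
from h import *
rep()
im=grab_frame("wrist"); cv2.imwrite("pics/w5.png",im[:,:,::-1])
im=grab_frame("scene")[:,:,::-1];cv2.imwrite("pics/s5.png",cv2.resize(im[150:350,230:470],None,fx=3,fy=3))
E
```

```text
[ 0.4863047  -0.09478929  0.036     ] [ 0.53822187 -0.10474694  0.036     ] 0.05282425046725564
[ 0.53236562 -0.1397492   0.085     ]
time: 6.5
ee_pos: [0.5329, -0.1407, 0.0469]
tool_rot: [0.0, 0.997, -0.075, 0.0]
wrist_force: [0.5, 0.7, -0.5]
opening: 0.0503
t 6.5 p [ 0.5329 -0.1407  0.0469] F [ 0.47  0.71 -0.54] op 0.0503 xang -8.65 z [ 0.001 -0.    -1.   ]
```

View pics/w5.png

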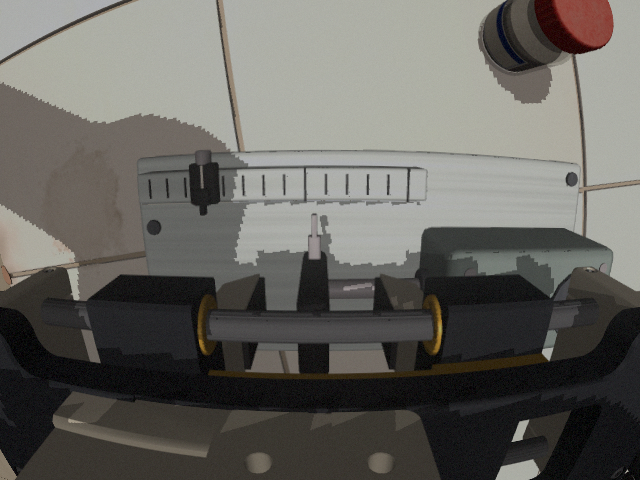

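View pics/s5.png

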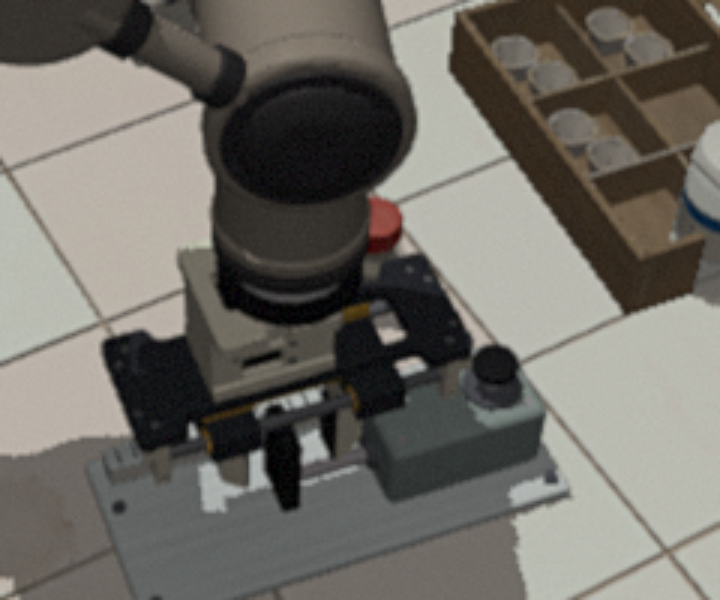

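View pics/w4c.png

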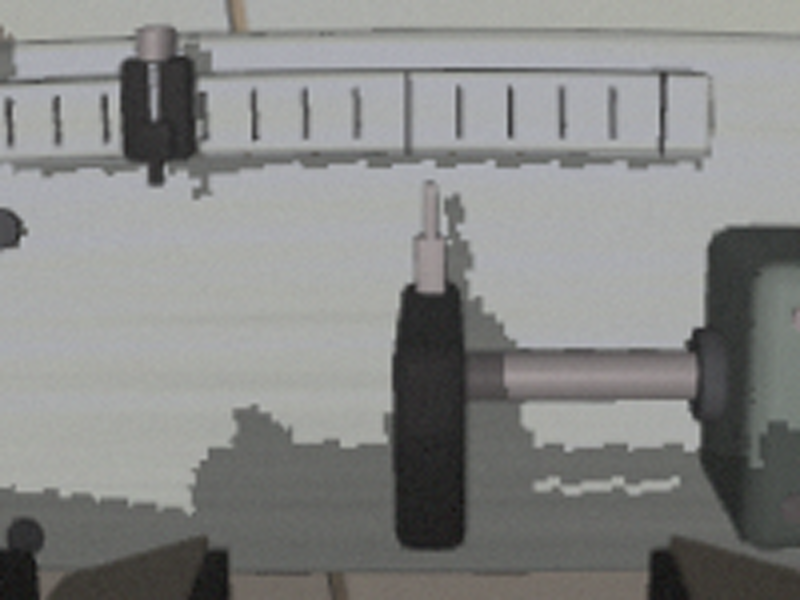

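```bash
python3 -m inch '[{"slide":[0,0,0],"rotation":[0,0,0],"jaw":0},{"slide":[0,0,0],"rotation":[0,0,0],"jaw":0},{"slide":[0,0,0],"rotation":[0,0,0],"jaw":0},{"slide":[0,0,0],"rotation":[0,0,0],"jaw":0},{"slide":[0,0,0],"rotation":[0,0,0],"jaw":0},{"slide":[0,0,0],"rotation":[0,0,0],"jaw":0},{"slide":[0,0,0],"rotation":[0,0,0],"jaw":0},{"slide":[0,0,0],"rotation":[0,0,0],"jaw":0}]' 35
python3 - <<'E'
from h import *
rep()
im=grab_frame("wrist"); cv2.imwrite("pics/w6.png",im[:,:,::-1])
E
```

```text
time: 7.27
ee_pos: [0.5321, -0.1405, 0.0468]
tool_rot: [0.0, 0.997, -0.075, 0.0]
wrist_force: [-0.6, -0.1, 1.3]
opening: 0.012
t 7.2667 p [ 0.5321 -0.1405  0.0468] F [-0.62 -0.07  1.31] op 0.012 xang -8.64 z [ 0. -0. -1.]
```

View pics/w6.png

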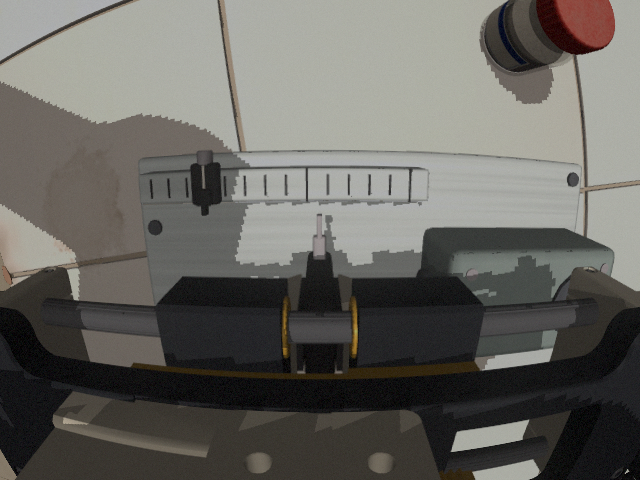

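Firmly gripped (12.0 mm opening), with pointer tip at (319,215) and marker nose at (205,215). Pulling most of the way now.

```bash
python3 -c "
from h import *
a=onz('wrist',205,214,.036);b=onz('wrist',319,214,.036);d=(b-a)[:2];print(a,b,d@[np.cos(TH),np.sin(TH)]*1000)"
python3 -m inch '[{"slide":[-0.05,0,0],"rotation":[0,0,0],"jaw":0},{"slide":[-0.15,0,0],"rotation":[0,0,0],"jaw":0},{"slide":[-0.2,0,0],"rotation":[0,0,0],"jaw":0},{"slide":[-0.2,0,0],"rotation":[0,0,0],"jaw":0},{"slide":[-0.2,0,0],"rotation":[0,0,0],"jaw":0},{"slide":[-0.15,0,0],"rotation":[0,0,0],"jaw":0},{"slide":[-0.1,0,0],"rotation":[0,0,0],"jaw":0},{"slide":[-0.05,0,0],"rotation":[0,0,0],"jaw":0},{"slide":[0,0,0],"rotation":[0,0,0],"jaw":0},{"slide":[0,0,0],"rotation":[0,0,0],"jaw":0}]'
python3 - <<'E'
from h import *
rep()
im=grab_frame("wrist"); cv2.imwrite("pics/w7.png",im[:,:,::-1])
cv2.imwrite("pics/w7c.png",cv2.resize(im[140:290,220:420,::-1],None,fx=4,fy=4,interpolation=cv2.INTER_CUBIC))
E
```

```text
[ 0.48460198 -0.09494517  0.036     ] [ 0.53827275 -0.1034797   0.036     ] 54.34387170108438
time: 8.15
ee_pos: [0.4887, -0.1341, 0.0468]
tool_rot: [0.0, 0.997, -0.076, 0.001]
wrist_force: [5.4, -1.1, -4.2]
opening: 0.012
t 8.15 p [ 0.4887 -0.1341  0.0468] F [ 5.37 -1.09 -4.22] op 0.012 xang -8.67 z [ 0.002 -0.001 -1.   ]
```

View pics/w7c.png

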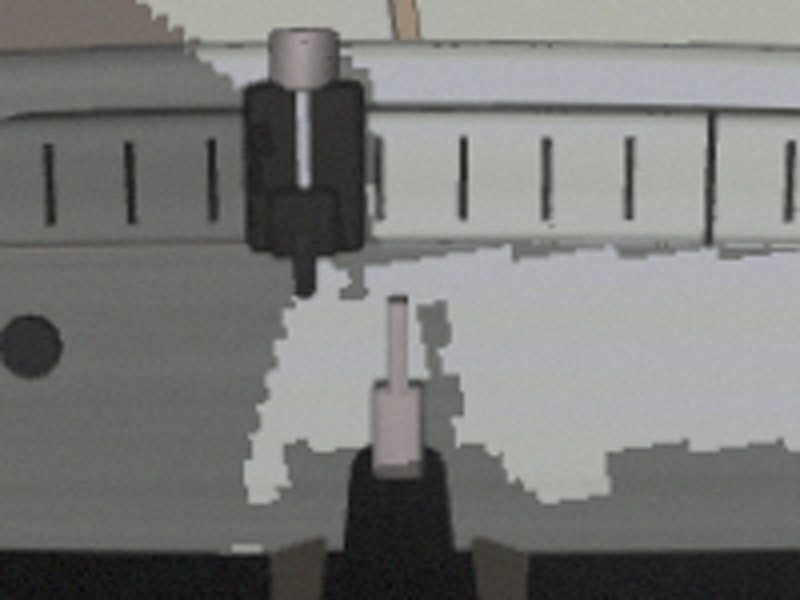

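Pointer at crop column 397, marker nose at 304, so about 11 mm remain.

```bash
python3 -m inch '[{"slide":[-0.06,0,0],"rotation":[0,0,0],"jaw":0},{"slide":[-0.1,0,0],"rotation":[0,0,0],"jaw":0},{"slide":[-0.07,0,0],"rotation":[0,0,0],"jaw":0},{"slide":[-0.04,0,0],"rotation":[0,0,0],"jaw":0},{"slide":[0,0,0],"rotation":[0,0,0],"jaw":0},{"slide":[0,0,0],"rotation":[0,0,0],"jaw":0},{"slide":[0,0,0],"rotation":[0,0,0],"jaw":0},{"slide":[0,0,0],"rotation":[0,0,0],"jaw":0}]'
cat > look.py <<'E'
import sys
from h import *
rep(); im=grab_frame("wrist"); cv2.imwrite(f"pics/{sys.argv[1]}.png",cv2.resize(im[195:255,280:360,::-1],None,fx=10,fy=10,interpolation=cv2.INTER_CUBIC))
g=im.max(2).astype(float)
# dark nose and pointer profiles
for r in range(205,233): print(r,g[r,308:332].astype(int))
E
python3 look.py w8
```

```text
time: 8.87
ee_pos: [0.4785, -0.1326, 0.0468]
tool_rot: [0.0, 0.997, -0.076, 0.001]
wrist_force: [7.7, -2.0, -6.6]
opening: 0.012
t 8.8667 p [ 0.4785 -0.1326  0.0468] F [ 7.74 -2.04 -6.56] op 0.012 xang -8.67 z [ 0.002 -0.001 -1.   ]
205 [178 178 181 181 179 181 163 120  56  49  50  50  64 137 110 110 110 109
 110 108 110 110 109 108]
206 [178 181 182 180 181 181 183 142  56  47  47  46  65 136 111 112 113 110
 111 110 110 128 148 145]
207 [182 182 184 180 182 182 182 142  58  47  44  49  67 138 143 142 143 146
 125 111 111 134 165 181]
208 [181 179 181 180 182 182 184 142  61  51  45  49  63 137 181 182 183 180
 140 112 112 109 146 182]
209 [180 183 181 181 179 182 181 142  59  46  43  46  61 140 180 183 182 182
 139 113 113 110 140 185]
210 [179 182 184 183 181 182 179 143  64  49  51  49  64 139 181 182 183 172
 136 112 109 110 143 181]
211 [180 176 179 181 180 181 180 151  85  50  44  47  62 135 179 173 175 130
 112 110 113 112 138 180]
212 [179 181 180 180 179 177 177 147  83  47  49  47  61 134 177 123 111 108
 110 109 109 110 137 177]
213 [181 179 181 179 179 181 178 147  84  4
[... 1316 characters left out ...]
 177 179 179 178 163 146 152 151 146 140 176 176 176 175
 139 108 108 140 177 178]
227 [179 178 178 176 178 178 176 177 160 142 150 148 147 144 177 177 176 178
 135 110 112 113 139 178]
228 [181 180 179 178 180 183 180 179 162 143 152 150 147 140 176 181 179 178
 137 109 110 111 139 181]
229 [179 180 180 181 179 179 180 179 165 141 150 148 148 140 178 179 181 178
 139 112 112 109 140 182]
230 [180 181 181 181 181 182 179 180 163 141 151 150 149 143 179 179 180 179
 172 136 113 108 140 183]
231 [182 178 183 178 181 181 181 179 164 140 147 150 148 142 176 183 179 185
 181 146 114 113 139 184]
232 [178 180 180 180 179 180 177 178 159 139 151 150 151 141 176 178 179 178
 182 144 109 110 137 177]
```

View pics/w8.png

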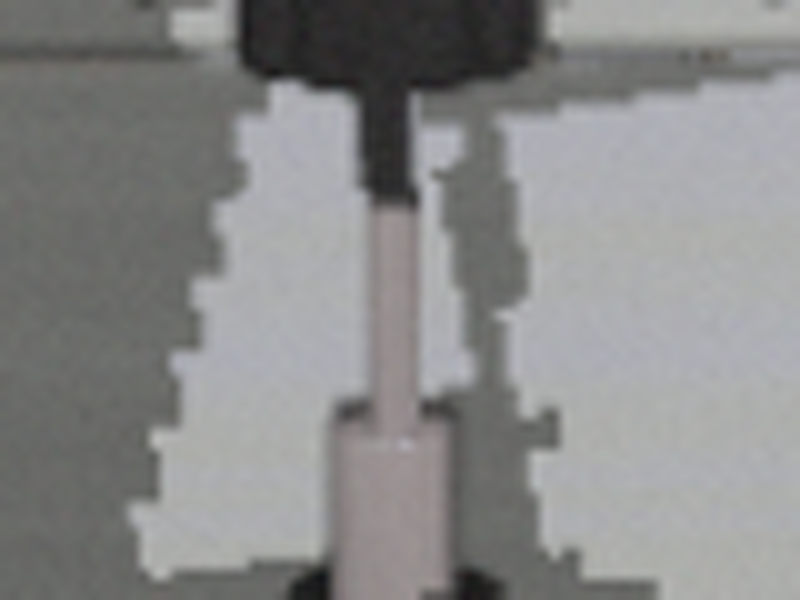

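Nose centre is at column ~318.6 and pointer centre at ~319.3, so about 0.35 mm remains. A small trim follows.

```bash
python3 -m inch '[{"slide":[-0.01,0,0],"rotation":[0,0,0],"jaw":0},{"slide":[0,0,0],"rotation":[0,0,0],"jaw":0},{"slide":[0,0,0],"rotation":[0,0,0],"jaw":0},{"slide":[0,0,0],"rotation":[0,0,0],"jaw":0},{"slide":[0,0,0],"rotation":[0,0,0],"jaw":0},{"slide":[0,0,0],"rotation":[0,0,0],"jaw":0}]'
python3 look.py w9 | sed -n '1p;/^2[01][0-9]/p' | head -20
python3 - <<'E'
from h import *
im=grab_frame("scene")[:,:,::-1];cv2.imwrite("pics/s9.png",cv2.resize(im[200:420,230:470],None,fx=2.7,fy=2.7))
E
```

```text
time: 9.42
ee_pos: [0.4782, -0.1326, 0.0468]
tool_rot: [0.0, 0.997, -0.076, 0.001]
wrist_force: [8.1, -1.1, -6.3]
opening: 0.0119
t 9.4167 p [ 0.4782 -0.1326  0.0468] F [ 8.07 -1.07 -6.27] op 0.0119 xang -8.67 z [ 0.003 -0.001 -1.   ]
205 [179 180 180 179 179 179 179 168 124  50  50  46  52  73 177 120 110 109
206 [178 180 181 180 179 181 180 182 142  44  48  53  50  74 177 119 110 107
207 [183 183 179 179 183 183 182 178 147  49  45  47  46  69 178 150 145 141
208 [181 179 181 181 182 182 180 183 148  50  48  47  45  51 179 180 182 181
209 [181 181 182 181 182 181 181 179 148  49  52  51  44  52 178 180 182 181
210 [180 181 179 180 178 182 181 181 147  50  50  42  47  51 175 184 181 180
211 [180 182 179 178 179 178 180 179 144  49  43  48  47  47 177 179 172 173
212 [177 181 180 179 181 179 178 180 144  46  46  45  47  53 172 179 127 108
213 [179 180 178 179 180 180 179 179 143  44  46  45  48  74 176 180 127 110
214 [179 181 180 181 181 181 183 180 152  71  53  56  55  67 176 180 124 109
215 [179 180 179 180 178 180 178 180 154  98  96  93  94  83 177 179 171 128
216 [178 177 179 176 174 179 176 177 157 136 150 143 142 131 173 177 175 131
217 [176 174 175 175 177 176 174 174 161 143 152 153 150 139 171 175 176 134
218 [175 175 177 175 172 175 175 175 156 141 153 152 149 140 175 173 176 130
219 [174 177 174 172 174 174 174 174 156 142 154 150 150 143 169 175 173 129
```

View pics/w9.png

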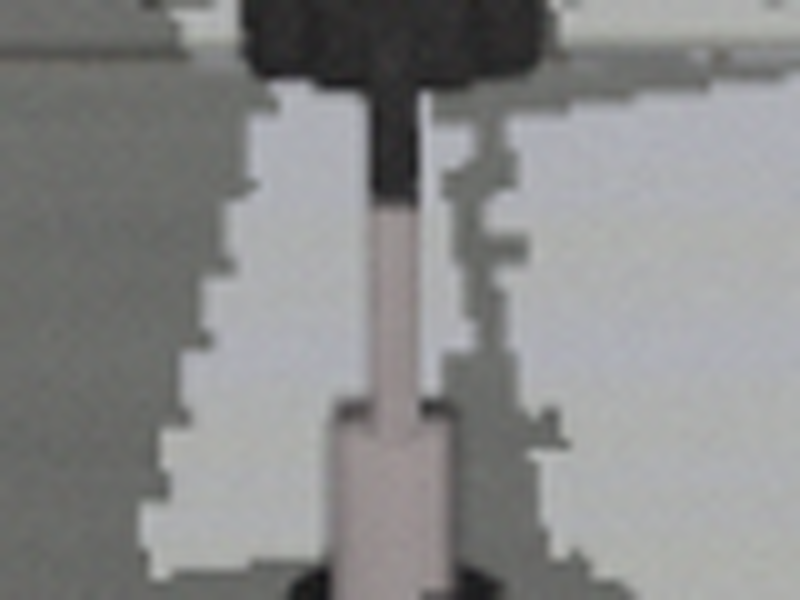

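View pics/s9.png

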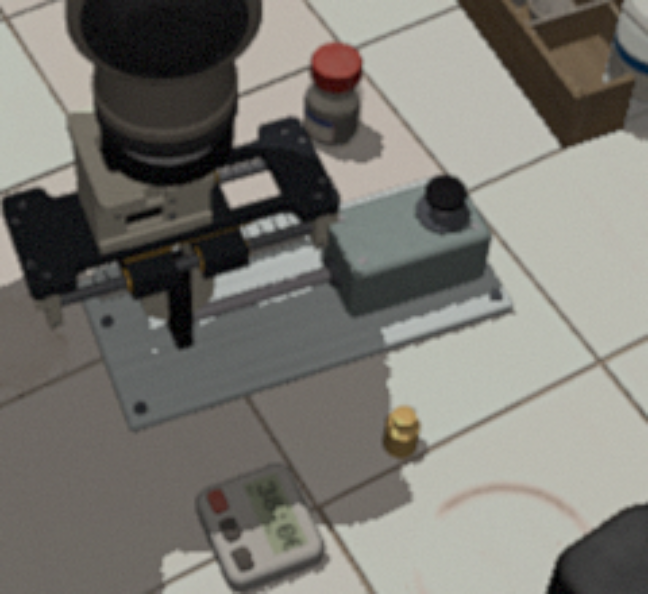

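Nose and pointer now share the same edges (columns ~316.5 to 322), the grip is firm, the plunger is up, and the bystanders look untouched. Handing in.

```bash
python3 -m inch '[{"slide":[0,0,0],"rotation":[0,0,0],"jaw":0},{"slide":[0,0,0],"rotation":[0,0,0],"jaw":0},{"slide":[0,0,0],"rotation":[0,0,0],"jaw":0},{"slide":[0,0,0],"rotation":[0,0,0],"jaw":0},{"slide":[0,0,0],"rotation":[0,0,0],"jaw":0},{"slide":[0,0,0],"rotation":[0,0,0],"jaw":0}]'
python3 look.py w10 | sed -n '1p;/^2[01][0-9]/p' | sed -n '1p;5,8p;14,16p'; python3 -c "
from rig import env
print(env.finish_job())"
```

```text
time: 10.02
ee_pos: [0.4782, -0.1326, 0.0468]
tool_rot: [0.0, 0.997, -0.076, 0.001]
wrist_force: [7.9, -1.6, -6.3]
opening: 0.0117
t 10.0167 p [ 0.4782 -0.1326  0.0468] F [ 7.85 -1.58 -6.26] op 0.0117 xang -8.67 z [ 0.002 -0.001 -1.   ]
208 [180 181 183 180 182 182 180 179 146  46  47  49  45  50 177 182 180 181
209 [181 179 181 181 181 180 180 182 145  43  45  46  47  54 179 180 183 184
210 [180 180 182 180 180 183 180 181 147  44  45  44  47  51 173 181 181 181
211 [180 178 181 178 180 177 180 180 143  45  50  48  47  47 175 179 174 174
217 [177 176 173 172 175 176 176 175 159 142 153 150 152 139 173 175 174 131
218 [176 174 175 174 176 174 174 170 160 141 155 153 147 139 173 176 176 131
219 [175 170 177 173 176 175 172 172 161 140 154 151 148 139 174 174 173 128
the job is handed in; nothing more can be done
None
```

I pressed the plunger fully down and let it up so the rod popped out. I then gripped the upright plate at 35 N, pulled the rod until its pointer lined up with the marker, and handed the job in at about 10 s while still holding it.

- **Plunger:** at the stop the force rose to 19.5 N with the height unchanged at 76 mm. The later camera views show the plunger back up.
- **Alignment:** in the last wrist picture, the pointer and the marker nose cover the same columns, about 316.5 to 322. I judge the offset at under about 0.2 mm.
- **Holding steady:** over the last 0.6 s the tool position did not change, and the pull was about 8 N. The opening read 11.7 to 12.0 mm on the 12 mm plate.
- **Surroundings:** the marker, brass weight, timer and bottle looked undisturbed. I judged this by eye from the pictures and did not measure their positions afterwards.
- **Unexplained reading:** the wrist also showed about 6 N downward while holding. I did not look into the cause; the pose stayed still.

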